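# Close the lever ring of a storage pail

### The job

One of the two white storage pails still has the lever of its steel clamping ring standing out. Close that pail: first press its lid down with your fingertips until it is fully home, then push the ring's lever round against the ring until it snaps shut and stays there. Do not lift, tip or shove either pail, leave the ring of the other pail shut, and leave all the other things where they stand.

Things in the scene. Friction and masses are not known exactly. Their poses are not given: they have to be found in the camera images.
- pail: The pail to close: white plastic, round, about 4.5 kg, 204 mm high with the lid home, 216 mm across under the rim (229 mm over the steel ring), standing loose in the left or right place; a wire carrying handle hangs down its +x side. Origin: centre of its underside; z up. The ring lever's pivot lies midway between the pail's own -x and -y directions.
- pail_lid_top (a point): Centre of the flat top of this pail's lid (220 mm across): 204 mm above the pail's underside when the lid is home, 4 to 7 mm higher at the start.
- pail_lid (a joint): How far this pail's lid stands proud, in m: 0 = fully home (a firm stop); 0.004 to 0.007 at the start. It slides straight down against about 9 N of rubber-seal friction and stays where it is left. The ring and its lever ride down with the lid.
- pail_lever (a joint): Angle of this pail's ring lever, rad: 0 (within 0.05) = standing out, as at the start; 1.9 = snapped flat on the ring. It turns on an upright pin and closes clockwise seen from above. It resists (most near 0.6 rad, about 0.5 N m or 7 N at 75 mm from the pin) until dead centre at 1.55 rad, then snaps to 1.9 and stays; let go before that, it springs open.
- pail_lever_pivot (a point): Centre of the lever's pivot pin, at mid-height of the lever: 121 mm from the pail's axis, 10 mm below the lid's top.
- pail_lever_end (a point): Near the lever's free end, mid-height, mid-thickness, 85 mm straight from the pivot (an 8 mm turned-out lip follows). The lever is a steel strip 16 mm high, 4 mm thick, bent to the ring: shut, it lies on a circle of 121 mm radius about the pail's axis, reaching 0.72 rad round from the pivot, clockwise from above. Push its outer, convex face. A wire link joins it 22 mm from the pivot.
- spare: The other pail, the same in build and size, lid home and ring already shut, standing loose. Origin: centre of its underside.
- spare_lever (a joint): Angle of the other pail's ring lever, rad: 0 = snapped shut, as it is and must stay.
- jar: Glass jar with steel cap, 80 mm across, 125 mm high, loose. Origin: centre of its underside.
- bottle: Amber glass bottle, 68 mm across, 255 mm high, loose, behind the pails. Origin: centre of its underside.
- can: Food can, 74 mm across, 110 mm high, loose. Origin: centre of its underside.
- tape: Roll of packing tape lying flat, 100 mm across, 48 mm high, loose. Origin: centre of its underside.
- carton: Small cardboard carton, 90 x 140 x 55 mm high, loose. Origin: centre of its underside.
- candle: Pillar candle, 68 mm across, 100 mm high, loose. Origin: centre of its underside.
- scoop: Aluminium flour scoop lying on its back, 180 mm long, 64 mm wide, 30 mm high, loose. Origin: underside of the scoop, where the handle joins the bowl.

How it is judged (in metres and radians):
On the way, in this order (a step that is already met when the one before it is completed fails the run):
1. the lid of the open pail is pressed fully home while its ring lever is still open (value of joint pail_lid below 0.002 m and value of joint pail_lever below 0.6 rad), for 0.1 s.
2. the ring lever has been pushed past centre and has snapped flat (value of joint pail_lever above 1.82 rad), for 0.2 s.
At the end, for the whole second after the job is handed in: Lid home to 2 mm; ring lever snapped flat (within 0.08 rad); both pails upright and still on the table, the pail within 30 mm and the other within 40 mm of its start, the other ring still shut; every other loose thing within 40 mm of its place (value of joint pail_lid below 0.002 m and value of joint pail_lever above 1.82 rad and value of joint spare_lever below 0.08 rad and height (world z) of each of pail, spare below 0.006 m and angle between each of pail, spare's own z axis and vertical below 0.05 rad and linear speed of each of pail, spare below 0.02 m/s and distance of pail from where it was at the start of the episode below 0.03 m and distance of each of spare, jar, bottle, can, tape, carton, candle, scoop from where it was at the start of the episode below 0.04 m); the robot touches nothing.
It fails at once if a pail is lifted or tipped (height (world z) of any of pail, spare above 0.012 m or angle between any of pail, spare's own z axis and vertical above 0.12 rad).
It fails at once if the pail is shoved more than 30 mm (distance of pail from where it was at the start of the episode above 0.03 m).
It fails at once if the other pail's ring is opened (value of joint spare_lever above 0.3 rad).
It fails at once if the other pail or a bystander is lifted, or moved more than 40 mm (distance of any of spare, jar, bottle, can, tape, carton, candle, scoop from where it was at the start of the episode above 0.04 m).
It also fails if it takes over 51 s, if anything falls off the work surface, if the arm or the gripper's body presses on something with over 40 N, if the wrist force passes 120 N, or if a joint passes its speed limit or range.

### The arm

A 6-joint arm with a two-finger parallel gripper is mounted at the origin on the work surface. World frame = base frame: x ahead of the robot, y to its left, z up, the work surface at z = 0. Lengths are in mm, angles in rad, forces in N, time in s.
With the tool pointing down it reaches from about 275 to 1000 mm from the base axis. Payload 8.4 kg.
Tool frame: the origin (TCP) lies at the very end of the fingers, on their centre line; the grasp point (between the pads) lies 19 mm behind it; z points along the fingers, y is the line along which they close (so a half turn about z gives the same grasp; the last joint's range is limited). The gripper opens to 85 mm and grips with 20 to 120 N. Pads are 22 mm wide; open, the fingers measure 114 mm over their backs; the gripper's body (76 mm by 85 mm) begins 54 mm behind the grasp point. The pads swing forward as they close: fully open they stand 13 mm farther back than shut.
Start: joints at [-1.246, 0.353, 1.633, -0, 1.155, -0.002], TCP at [200.632, -591.924, 231.281] pointing down, gripper open.
Joint ranges: [-2.63, 2.63], [-0.92, 2.1], [0.06, 2.66], [-1.3, 4.44], [0, 2.69], [-3.02, 3.02]. Speed limits (rad/s): [2.22, 2.22, 2.79, 3.14, 3.14, 3.14].

### API

Orientations are given as [roll, pitch, yaw] about the fixed x, y, z axes, in that order (R = Rz(yaw) Ry(pitch) Rx(roll)).
In Python, from rig import r, vision gives the robot as it stands. The module is installed in compiled form; this text tells all that it offers.
- The arm moves only by the tool play_rows, never from a script. Its argument "steps" is a list of rows, each an object with "delta_pos": the shift along the tool's x, y, z in cm, a list of three; "yaw": the turn about the tool's z in rad; "jaw": the opening in per cent of the stroke, from 0 (shut) to 100 (fully open). A call has exactly 8 rows; each row is the pose to reach, as a shift and turn from the pose commanded when the call began, along the tool's axes at that moment; what a row does not reach only later rows make up. A row lasts 1/10 s, in which the tool goes at most 50 mm and 8.59 degrees, less where a joint would pass 70% of its speed; a pose out of reach is approached as far as the arm can. A call with a gripper value outside its range is refused whole. The fingers move at their own pace and stop on an object; "grip_force" is the grip in N (left out, the last holds). Time passes only in rows, so rows that repeat a pose let the fingers close, or fill a call up. It gives the time, the measured TCP pose, the force, the opening and the grip force at its end, in the units of the state.
- r.sense(): the state, without advancing time (a new reading comes with each control period).
- vision.grab_frame(name): name is "scene" or "top" or "wrist"; returns (picture, depth): 420x560x3 uint8, red, green, blue; 420x560 float32, mm along the optical axis (not along the pixel's ray), 0 where there is no reading.
- vision.calibration(name): a dict with "mtx" (3x3 intrinsics, pixels), "k1" (the pictures are not rectified: a ray, as slopes to the right and down, at radius r is drawn at 1 + k1 r^2 times it, then the intrinsics apply), "extrinsics" (4x4, takes a point from camera to world coordinates). Camera axes: x right, y down, z forward; pixel columns grow to the right and rows downward; lengths in mm; the calibration is good to about 2 mm. A picture is of the moment at which its call begins: read the wrist's pose just before it. calibration takes no time and is no camera call; for the wrist camera it gives the pose at the moment of the call.
- r.sign_off(): hands the job in; it is judged then, once.
Trained networks look in the newest picture that a camera, given by its name, has taken for a name from the list of things; names that differ only in an ending like _2 or _b are one class to them, and where a whole thing is asked for, a point or a joint stands for the part that bears it (a point fixed in the world has none). Each returns a list of dicts, best first, with "conf" (0 to 1); they miss things now and then, are a little off and sometimes report something else, mostly with a low value. They report only what shows in the picture. A call takes as long as a camera call.
- vision.cut_out(camera, thing): "region" (420x560 bool, what is visible of it) and "uv" ([column, row] in pixels, amid what is visible of it).
- vision.landmark_of(camera, thing): "uv" ([column, row] in pixels: a listed point, or the origin of a listed thing).
The state is a dict: "clock": time; "qpos": joint angles; "qvel": joint speeds; "joint_efforts": joint torques, N m; "eef_pos": TCP position; "tcp_rot": TCP orientation; "contact_force": force on the tool from outside, world axes, zero at the start; "wrist_torque": the same for the moment, N m; "opening": opening from 0.0 (shut) to 1.0 (fully open); "grasp_force": force on a finger pad.
Only numpy, scipy, OpenCV 4.12 (cv2) and the standard library are available. Lean on these libraries where they do the work, as an engineer would, in place of code of your own. Each camera call takes 0.05 s, during which the arm holds its last target. There are 200 camera calls.

## Working session

There is one attempt and no reset: what is moved stays moved. The work goes in short steps, Python scripts to look and compute and a tool call to move; the robot and the scene stay as the last step left them, time stands still between calls to the robot, and variables do not carry over. Pictures are saved under pics/ and viewed, at most 10 in all, crops included, and the job is handed in when it is done.

Besides the shell and the picture viewer there is one more tool, called as name([rows], argument=value, ...), one row to a line, values as JSON. play_rows: Moves the arm, as the interface text tells. Its arguments: {"type":"object","properties":{"steps":{"type":"array"},"grip_force":{"type":"number"}},"required":["steps"]}

```bash
mkdir -p pics; cat > h.py <<'E'
import numpy as np, cv2
from rig import r, vision
def ray(cam,uv):
    c=vision.calibration(cam);K=np.array(c["mtx"]);E=np.array(c["extrinsics"])
    d=cv2.undistortPoints(np.array([[uv]],float),K,np.array([c["k1"],0,0,0.]))[0,0]
    return E,np.array([d[0],d[1],1.])
def at_depth(cam,uv,dep):
    E,d=ray(cam,uv); return E[:3,:3]@(d*dep)+E[:3,3]
def at_z(cam,uv,z):
    E,d=ray(cam,uv); w=E[:3,:3]@d; return E[:3,3]+w*(z-E[2,3])/w[2]
def cloud(cam,dep):
    c=vision.calibration(cam);K=np.array(c["mtx"]);E=np.array(c["extrinsics"])
    v,u=np.mgrid[0:420,0:560]
    d=cv2.undistortPoints(np.stack([u,v],-1).reshape(-1,1,2).astype(float),K,np.array([c["k1"],0,0,0.])).reshape(420,560,2)
    P=np.dstack([d,np.ones((420,560))])*dep[...,None]
    return P@E[:3,:3].T+E[:3,3]
E
python3 - <<'E'
from h import *
for c in("top","scene"):
    p,d=vision.grab_frame(c); cv2.imwrite(f"pics/{c}0.png",p[...,::-1]); np.save(f"{c}0.npy",d)
    for t in("pail_lid_top","pail_lever_pivot","pail_lever_end","pail","spare","jar","bottle"):
        for o in vision.landmark_of(c,t)[:2]:
            u,v=map(int,o["uv"]); 
            z=d[v,u]; print(c,t,np.round(o["uv"],1),round(o["conf"],2),at_depth(c,o["uv"],z).round(),at_z(c,o["uv"],199).round(1))
print(r.sense())
E
```

```text
top pail_lid_top [181.3 188.3] 0.82 [609. 255. 210.] [610.4 257.4 199. ]
top pail_lever_pivot [208.2 222.4] 0.54 [514. 180. 214.] [514.5 182.  199. ]
top pail_lever_end [230.8 243.6] 0.72 [455. 119. 209.] [455.4 119.9 199. ]
top pail_lever_end [208.2 227. ] 0.32 [510. 209.   0.] [501.8 182.1 199. ]
top pail [208.1 225.2] 0.53 [515. 210.  -4.] [506.7 182.3 199. ]
top jar [187.4 260.8] 0.94 [407. 254. 122.] [409.3 240.2 199. ]
top jar [271.  265.6] 0.17 [386.  12.   5.] [394.   10.2 199. ]
top bottle [269. 144.] 0.85 [739.  12. 162.] [731.4  11.4 199. ]
scene pail_lever_pivot [284.  266.7] 0.55 [528. 135.  -4.] [517.9 170.6 199. ]
scene pail_lever_end [315.2 254.4] 0.48 [446. 118. 205.] [446.1 116.6 199. ]
scene spare [287.  165.2] 0.87 [ 586. -112.  204.] [ 586.8 -114.3  199. ]
scene spare [242.1 288. ] 0.54 [607. 255. 212.] [609.  253.8 199. ]
scene jar [314.2 317.5] 0.59 [405. 271. 125.] [408.6 277.  199. ]
scene bottle [285.7 165.3] 0.65 [ 590. -112.  202.] [ 590.3 -113.   199. ]
scene bottle [221.8 215.6] 0.6 [752.  45.  66.] [721.   78.8 199. ]
{'clock': 0.8, 'qpos': array([-1.24639615e+00,  3.52967102e-01,  1.63339306e+00, -2.54933014e-05,
        1.15522311e+00, -2.37291094e-03]), 'qvel': array([ 0.00201527,  0.00109051, -0.00053906, -0.00210644,  0.00206705,
       -0.0014848 ]), 'joint_efforts': array([ 8.03134863e-04, -6.05114079e+01, -3.42427111e+01,  1.04459345e-04,
        1.07382057e-03, -2.01103893e-05]), 'eef_pos': array([ 200.62648665, -591.92458386,  231.30450428]), 'tcp_rot': array([3.14158333e+00, 2.33457292e-05, 3.26783376e-01]), 'contact_force': array([-4.22911354e-01, -5.86009624e-05, -1.15990001e+00]), 'wrist_torque': array([ 0.04022199,  0.00874333, -0.0214065 ]), 'grasp_force': 0.0, 'opening': 0.9966944421707328}
```

```bash
python3 - <<'E'
from h import *
for c in("top","scene"):
    d=np.load(f"{c}0.npy"); P=cloud(c,d)
    m=(P[...,2]>195)&(P[...,2]<225)&(abs(P[...,0]-608)<125)&(abs(P[...,1]-256)<125)&(d>0)
    u8=m.astype(np.uint8)
    if c=="top": im=cv2.imread("pics/top0.png")
    pts=P[m]; print(c,pts.min(0),pts.max(0),np.median(pts[:,2]))
    (cx,cy),rad=cv2.minEnclosingCircle(pts[:,:2].astype(np.float32)); print(cx,cy,rad)
    # lever points
    m2=(P[...,2]>175)&(P[...,2]<225)&(P[...,0]<560)&(P[...,0]>420)&(P[...,1]<230)&(P[...,1]>80)&(np.hypot(P[...,0]-608,P[...,1]-256)>118)
    for q in P[m2].round()[::2]: print(q, end=' ')
    print()
a=cv2.imread("pics/top0.png")[130:310,130:330]; b=cv2.imread("pics/scene0.png")[140:360,180:400]
cv2.imwrite("pics/c0.png",np.hstack([cv2.resize(a,(400,400),interpolation=2),cv2.resize(b,(400,400),interpolation=2)]))
E
```

```text
top [484.40687251 138.3301692  195.54482093] [715.34426754 372.98779728 220.43048975] 210.73778868911427
581.800537109375 239.50714111328125 140.20846557617188
[559. 148. 209.] [557. 147. 196.] [553. 148. 206.] [551. 149. 201.] [548. 149. 198.] [545. 151. 211.] [542. 154. 208.] [544. 151. 184.] [541. 153. 192.] [538. 152. 195.] [535. 153. 193.] [532. 153. 190.] [529. 153. 193.] [527. 153. 188.] [523. 153. 212.] [520. 177. 220.] [522. 176. 188.] [520. 153. 213.] [518. 175. 213.] [519. 172. 193.] [518. 156. 193.] [515. 178. 215.] [515. 172. 215.] [515. 156. 215.] [512. 187. 210.] [512. 178. 210.] [512. 173. 211.] [512. 156. 209.] [510. 181. 209.] [510. 177. 203.] [510. 170. 207.] [510. 165. 203.] [510. 156. 190.] [507. 173. 211.] [507. 167. 211.] [507. 162. 207.] [507. 156. 189.] [504. 173. 212.] [504. 164. 215.] [504. 159. 211.] [505. 156. 188.] [502. 202. 199.] [501. 165. 210.] [501. 159. 210.] [501. 155. 200.] [499. 162. 207.] [498. 157. 207.] [498. 151. 213.] [496. 215. 204.] [496. 156. 212.] [495. 151. 213.] [494. 226. 206.] [494. 222. 197.] [493. 154. 206.] [493. 149. 205.] [490.
[... 2159 characters left out ...]
9.] [489. 154. 209.] [485. 150. 192.] [504. 160. 205.] [499. 159. 204.] [494. 158. 206.] [489. 153. 188.] [506. 165. 209.] [501. 162. 205.] [496. 162. 212.] [491. 157. 191.] [505. 167. 208.] [500. 166. 208.] [496. 161. 190.] [517. 174. 214.] [512. 173. 215.] [507. 170. 208.] [502. 168. 204.] [498. 164. 187.] [516. 176. 210.] [511. 175. 215.] [506. 173. 207.] [501. 171. 207.] [518. 179. 210.] [513. 178. 210.] [508. 177. 211.] [503. 175. 208.] [515. 181. 213.] [510. 180. 211.] [505. 178. 209.] [514. 184. 212.] [510. 180. 197.] [505. 177. 190.] [510. 181. 190.] [510. 188. 211.] [506. 195. 211.] [502. 201. 203.] [500. 206. 205.] [499. 211. 205.] [495. 216. 208.] [494. 220. 206.] [492. 225. 206.]
```

View pics/c0.png

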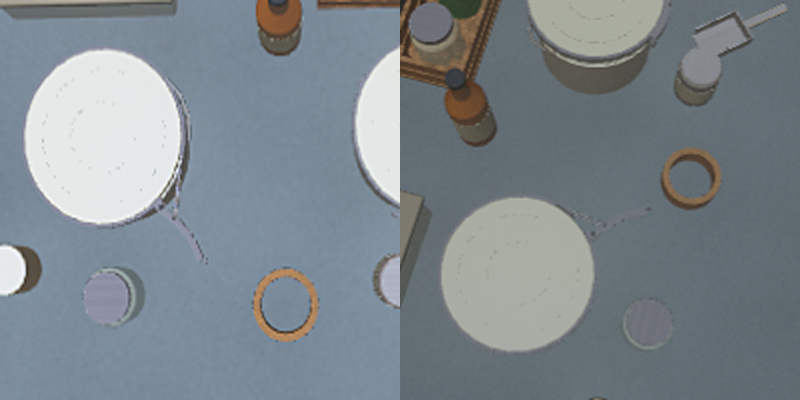

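View pics/top0.png

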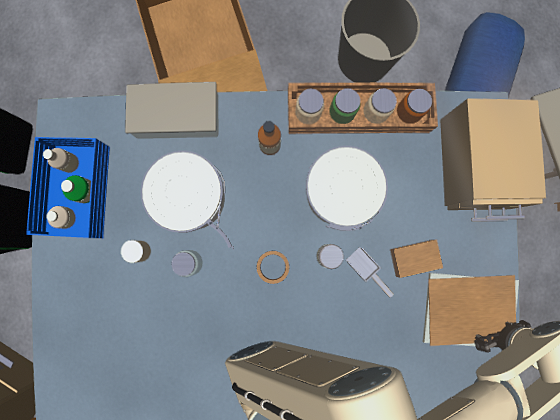

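The left pail is open: in the top view its lever sticks out from about (212,220) to (231,246), towards the robot and right. The spare is on the right at (346,187), and the jar at (184,263) stands close to the lever's sweep but is lower than it. I'll fit the lid circle and the lever, then move.

```bash
cat >> h.py <<'E'
def go(target,yaw,tgt_from=None):
    s=r.sense(); p=s["eef_pos"]; y=s["tcp_rot"][2]
    d=np.array(target)-p; c,sn=np.cos(y),np.sin(y)
    dy=(y-yaw+np.pi)%(2*np.pi)-np.pi
    print("delta cm",np.round(np.array([c*d[0]+sn*d[1],sn*d[0]-c*d[1],-d[2]])/10,2),"yaw",round(dy,3))
def fitcirc(q):
    A=np.c_[2*q,np.ones(len(q))];b=(q**2).sum(1);x=np.linalg.lstsq(A,b,rcond=None)[0]
    return x[0],x[1],np.sqrt(x[2]+x[0]**2+x[1]**2)
E
python3 - <<'E'
from h import *
p=cv2.imread("pics/top0.png"); d=np.load("top0.npy")
w=(p.min(2)>205).astype(np.uint8); w[:, 250:]=0; w[:140]=0; w[235:]=0; w[:,:135]=0
cs,_=cv2.findContours(w,cv2.RETR_EXTERNAL,cv2.CHAIN_APPROX_NONE); k=max(cs,key=cv2.contourArea)[:,0]
q=np.array([at_z("top",a,209)[:2] for a in k]); print("lid",fitcirc(q))
d2=np.load("scene0.npy");P=cloud("scene",d2);
for c,dd in(("top",d),("scene",d2)):
    P=cloud(c,dd); m=(np.hypot(P[...,0]-607,P[...,1]-256)<85)&(P[...,2]>180); print(c,P[m][:,2].mean())
s=r.sense(); go([600,250,300],0.5); print(vision.calibration("wrist")["extrinsics"], s["eef_pos"])
E
```

```text
lid (np.float64(602.5530935814822), np.float64(257.3160338106173), np.float64(107.08560721227366))
top 210.97340009480945
scene 208.99301212262057
delta cm [ 64.85 -66.92  -6.87] yaw -0.173
[[ 3.20707367e-01 -9.12454866e-01 -2.54111987e-01  2.63222541e+02]
 [-9.47178324e-01 -3.08975729e-01 -8.59489491e-02 -5.69916178e+02]
 [-8.98997249e-05  2.68253827e-01 -9.63348263e-01  3.73479629e+02]
 [ 0.00000000e+00  0.00000000e+00  0.00000000e+00  1.00000000e+00]] [ 200.62648665 -591.92458386  231.30450428]
```

play_rows([
  {"delta_pos": [3, -3, -5], "yaw": -0.1, "jaw": 0},
  {"delta_pos": [6, -6.5, -8], "yaw": -0.2, "jaw": 0},
  {"delta_pos": [9, -10, -11], "yaw": -0.35, "jaw": 0},
  {"delta_pos": [12, -13, -11], "yaw": -0.5, "jaw": 0},
  {"delta_pos": [15, -16, -11], "yaw": -0.6, "jaw": 0},
  {"delta_pos": [18, -19.5, -11], "yaw": -0.7, "jaw": 0},
  {"delta_pos": [21, -23, -11], "yaw": -0.8, "jaw": 0},
  {"delta_pos": [24, -26, -11], "yaw": -0.9, "jaw": 0},
], grip_force=40)

```text
clock: 1.6
eef_pos: [344.7, -266.4, 341.7]
tcp_rot: [3.141, -0.0, 1.231]
contact_force: [1.3, -0.1, 0.3]
opening: -0.0
grasp_force: 0.0
```

```bash
python3 - <<'E'
from h import *
go([560,210,340],2.0)
E
```

```text
delta cm [52.1   4.42  0.17] yaw -0.769
```

play_rows([
  {"delta_pos": [5, 0, 0], "yaw": -0.1, "jaw": 0},
  {"delta_pos": [10, 1, 0], "yaw": -0.2, "jaw": 0},
  {"delta_pos": [15, 1, 0], "yaw": -0.3, "jaw": 0},
  {"delta_pos": [20, 2, 0], "yaw": -0.4, "jaw": 0},
  {"delta_pos": [25, 2, 0], "yaw": -0.5, "jaw": 0},
  {"delta_pos": [30, 3, 0], "yaw": -0.6, "jaw": 0},
  {"delta_pos": [34, 3, 0], "yaw": -0.7, "jaw": 0},
  {"delta_pos": [38, 4, 0], "yaw": -0.75, "jaw": 0},
])

```text
clock: 2.4
eef_pos: [510.3, 78.0, 341.5]
tcp_rot: [3.141, -0.0, 1.982]
contact_force: [0.1, -0.7, -0.6]
opening: 0.002
grasp_force: 0.0
```

```bash
python3 - <<'E'
from h import *
go([560,210,340],2.0)
E
```

```text
delta cm [10.12  9.83  0.15] yaw -0.018
```

play_rows([
  {"delta_pos": [3, 3, 0], "yaw": 0, "jaw": 0},
  {"delta_pos": [5, 5, 0], "yaw": 0, "jaw": 0},
  {"delta_pos": [8, 8, 0], "yaw": 0, "jaw": 0},
  {"delta_pos": [9.5, 9.3, 0], "yaw": 0, "jaw": 0},
  {"delta_pos": [10, 9.8, 0], "yaw": 0, "jaw": 0},
  {"delta_pos": [10, 9.8, 0], "yaw": 0, "jaw": 0},
  {"delta_pos": [10, 9.8, 0], "yaw": 0, "jaw": 0},
  {"delta_pos": [10, 9.8, 0], "yaw": 0, "jaw": 0},
])

```text
clock: 3.2
eef_pos: [560.6, 204.9, 341.5]
tcp_rot: [-3.142, 0.0, 1.976]
contact_force: [0.9, -0.0, 1.0]
opening: -0.002
grasp_force: 0.0
```

```bash
python3 - <<'E'
from h import *
p,d=vision.grab_frame("wrist"); cv2.imwrite("pics/w1.png",p[...,::-1]); np.save("w1.npy",d)
print(r.sense()["eef_pos"])
for t in("pail_lid_top","pail_lever_pivot","pail_lever_end"):
    for o in vision.landmark_of("wrist",t)[:2]: print(t,o["uv"],o["conf"],at_z("wrist",o["uv"],209 if "top" in t else 199).round(1))
P=cloud("wrist",d); m=(np.hypot(P[...,0]-604,P[...,1]-257)<85)&(P[...,2]>195)&(P[...,2]<225); print(m.sum(),np.median(P[m],0))
E
```

```text
[560.63109016 204.94380482 341.60839803]
pail_lid_top [352.9, 170.5] 0.78 [600.  255.9 209. ]
pail_lever_pivot [225.1, 213.7] 0.81 [509.1 171.  199. ]
pail_lever_pivot [351.6, 170.2] 0.19 [601.3 255.4 199. ]
pail_lever_end [147.2, 233.7] 0.91 [446. 122. 199.]
28951 [600.78678241 262.8420746  209.85575039]
```

View pics/w1.png

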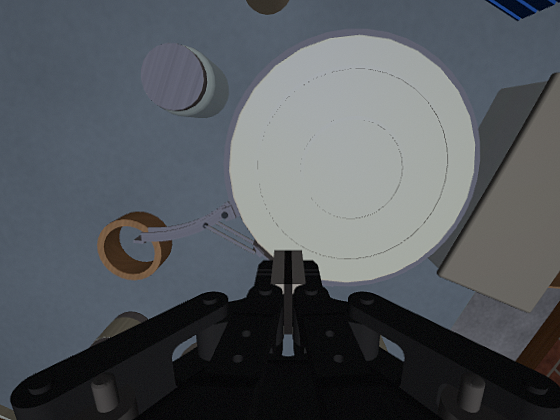

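The wrist view shows the lid centred at (353,170) and the lever from its pivot pin (225,214) to its end at (140,238). I'll go over the lid centre and press.

```bash
python3 - <<'E'
from h import *
go([601,256,225],1.976)
E
```

```text
delta cm [ 3.06  5.69 11.66] yaw -0.0
```

play_rows([
  {"delta_pos": [1.5, 3, 3], "yaw": 0, "jaw": 0},
  {"delta_pos": [3, 5.7, 6], "yaw": 0, "jaw": 0},
  {"delta_pos": [3, 5.7, 9], "yaw": 0, "jaw": 0},
  {"delta_pos": [3, 5.7, 11], "yaw": 0, "jaw": 0},
  {"delta_pos": [3, 5.7, 12], "yaw": 0, "jaw": 0},
  {"delta_pos": [3, 5.7, 12.4], "yaw": 0, "jaw": 0},
  {"delta_pos": [3, 5.7, 12.4], "yaw": 0, "jaw": 0},
  {"delta_pos": [3, 5.7, 12.4], "yaw": 0, "jaw": 0},
])

```text
clock: 4.2
eef_pos: [602.0, 256.3, 218.7]
tcp_rot: [3.14, 0.0, 1.977]
contact_force: [0.5, -0.3, -0.5]
opening: -0.001
grasp_force: 0.0
```

play_rows([
  {"delta_pos": [0, 0, 0.2], "yaw": 0, "jaw": 0},
  {"delta_pos": [0, 0, 0.4], "yaw": 0, "jaw": 0},
  {"delta_pos": [0, 0, 0.6], "yaw": 0, "jaw": 0},
  {"delta_pos": [0, 0, 0.8], "yaw": 0, "jaw": 0},
  {"delta_pos": [0, 0, 0.9], "yaw": 0, "jaw": 0},
  {"delta_pos": [0, 0, 1.0], "yaw": 0, "jaw": 0},
  {"delta_pos": [0, 0, 1.0], "yaw": 0, "jaw": 0},
  {"delta_pos": [0, 0, 1.0], "yaw": 0, "jaw": 0},
])

```text
clock: 5.0
eef_pos: [601.4, 256.3, 208.2]
tcp_rot: [3.141, 0.0, 1.977]
contact_force: [-1.4, -1.1, 7.6]
opening: -0.0
grasp_force: 3.6
```

play_rows([
  {"delta_pos": [0, 0, 0.1], "yaw": 0, "jaw": 0},
  {"delta_pos": [0, 0, 0.2], "yaw": 0, "jaw": 0},
  {"delta_pos": [0, 0, 0.3], "yaw": 0, "jaw": 0},
  {"delta_pos": [0, 0, 0.4], "yaw": 0, "jaw": 0},
  {"delta_pos": [0, 0, 0.4], "yaw": 0, "jaw": 0},
  {"delta_pos": [0, 0, 0.4], "yaw": 0, "jaw": 0},
  {"delta_pos": [0, 0, 0.4], "yaw": 0, "jaw": 0},
  {"delta_pos": [0, 0, 0.4], "yaw": 0, "jaw": 0},
])

```text
clock: 5.8
eef_pos: [601.4, 256.3, 204.3]
tcp_rot: [3.141, 0.0, 1.977]
contact_force: [-2.3, -0.2, 7.8]
opening: -0.001
grasp_force: 3.9
```

play_rows([
  {"delta_pos": [0, 0, 0.05], "yaw": 0, "jaw": 0},
  {"delta_pos": [0, 0, 0.1], "yaw": 0, "jaw": 0},
  {"delta_pos": [0, 0, 0.15], "yaw": 0, "jaw": 0},
  {"delta_pos": [0, 0, 0.2], "yaw": 0, "jaw": 0},
  {"delta_pos": [0, 0, 0.2], "yaw": 0, "jaw": 0},
  {"delta_pos": [0, 0, 0.2], "yaw": 0, "jaw": 0},
  {"delta_pos": [0, 0, 0.2], "yaw": 0, "jaw": 0},
  {"delta_pos": [0, 0, 0.2], "yaw": 0, "jaw": 0},
])

```text
clock: 6.6
eef_pos: [601.5, 256.3, 204.0]
tcp_rot: [3.14, -0.0, 1.977]
contact_force: [-7.7, -3.3, 19.4]
opening: 0.003
grasp_force: 9.8
```

Lid is home: it stopped at z 204 and the force rose to 19 N. Next I'll retreat and plan the lever arc.

```bash
cat >> h.py <<'E'
C=np.array([601.5,256.]); TH=np.radians(222.3)
def pose(a,s=65,half=11.5,extra=0,C=C,TH=TH):
    e=lambda t:np.array([np.cos(t),np.sin(t)])
    piv=C+121*e(TH); t=TH-2*np.arcsin(s/242)
    T=C+(123+half-extra)*e(t); g=1.9-a; R=np.array([[np.cos(g),-np.sin(g)],[np.sin(g),np.cos(g)]])
    return piv+R@(T-piv), (t-np.pi+g+np.pi)%(2*np.pi)-np.pi
def rows(alist,z,**k):
    s=r.sense(); p=s["eef_pos"]; y=s["tcp_rot"][2]; c,sn=np.cos(y),np.sin(y)
    for a in alist:
        T,yaw=pose(a,**k); d=np.r_[T,z]-p; dy=(y-yaw+np.pi)%(2*np.pi)-np.pi
        print(round(a,2),np.round(T),round(yaw,2),"delta",np.round([(c*d[0]+sn*d[1])/10,(sn*d[0]-c*d[1])/10,-d[2]/10],2),"yaw",round(dy,2))
E
python3 - <<'E'
from h import *
print(C+121*np.array([np.cos(TH),np.sin(TH)]))
rows([-.25],235); rows([-.25],183)
E
```

```text
[512.00463751 174.56548587]
-0.25 [489. 109.] 2.34 delta [ -9.12 -16.18  -3.1 ] yaw -0.37
-0.25 [489. 109.] 2.34 delta [ -9.12 -16.18   2.1 ] yaw -0.37
```

play_rows([
  {"delta_pos": [0, 0, -1.5], "yaw": 0, "jaw": 0},
  {"delta_pos": [0, 0, -3.5], "yaw": 0, "jaw": 0},
  {"delta_pos": [-2, -4, -4], "yaw": -0.1, "jaw": 0},
  {"delta_pos": [-4, -8, -4], "yaw": -0.2, "jaw": 0},
  {"delta_pos": [-6.5, -12, -4], "yaw": -0.3, "jaw": 0},
  {"delta_pos": [-9, -15.5, -4], "yaw": -0.37, "jaw": 0},
  {"delta_pos": [-9.1, -16.2, -4], "yaw": -0.37, "jaw": 0},
  {"delta_pos": [-9.1, -16.2, -4], "yaw": -0.37, "jaw": 0},
])

```text
clock: 7.4
eef_pos: [488.1, 108.0, 241.9]
tcp_rot: [3.141, 0.0, 2.344]
contact_force: [0.1, 0.1, -0.4]
opening: -0.005
grasp_force: 0.0
```

```bash
python3 - <<'E'
from h import *
p,d=vision.grab_frame("wrist"); cv2.imwrite("pics/w2.png",p[...,::-1])
print(r.sense()["eef_pos"])
for t in("pail_lid_top","pail_lever_pivot","pail_lever_end"):
    for o in vision.landmark_of("wrist",t)[:2]: print(t,o["uv"],o["conf"],at_z("wrist",o["uv"],204 if "top" in t else 194).round(1))
rows([-.25],183)
E
```

```text
[489.06126413 108.84942811 241.98897594]
pail_lever_pivot [388.9, 189.9] 0.8 [511.9 175.2 194. ]
pail_lever_end [253.0, 180.2] 0.85 [447.4 120.6 194. ]
-0.25 [489. 109.] 2.34 delta [-0.03 -0.11  5.84] yaw 0.0
```

View pics/w2.png

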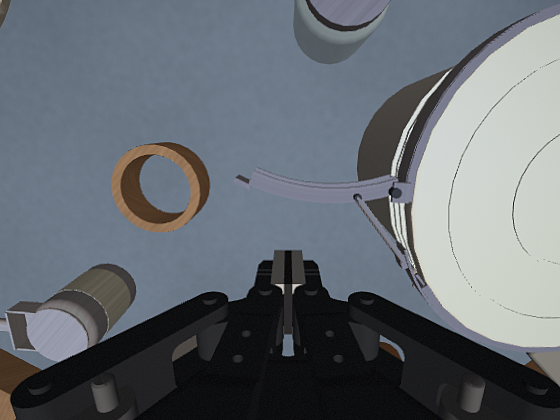

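The tool stands on the convex side of the lever, clear of the link. The lever's pivot is at (389,190) and its end at (253,180). I'll descend and start the arc.

play_rows([
  {"delta_pos": [0, 0, 1.5], "yaw": 0, "jaw": 0},
  {"delta_pos": [0, 0, 3], "yaw": 0, "jaw": 0},
  {"delta_pos": [0, 0, 4.5], "yaw": 0, "jaw": 0},
  {"delta_pos": [0, 0, 5.5], "yaw": 0, "jaw": 0},
  {"delta_pos": [0, 0, 5.8], "yaw": 0, "jaw": 0},
  {"delta_pos": [0, 0, 5.8], "yaw": 0, "jaw": 0},
  {"delta_pos": [0, 0, 5.8], "yaw": 0, "jaw": 0},
  {"delta_pos": [0, 0, 5.8], "yaw": 0, "jaw": 0},
])

```text
clock: 8.4
eef_pos: [488.9, 108.8, 183.9]
tcp_rot: [3.141, 0.001, 2.347]
contact_force: [0.3, -0.1, -0.4]
opening: -0.003
grasp_force: 0.0
```

```bash
python3 - <<'E'
from h import *
rows(np.linspace(-.2,.3,8),183)
E
```

```text
-0.2 [486. 110.] 2.29 delta [ 0.31 -0.16  0.09] yaw 0.05
-0.13 [481. 112.] 2.22 delta [ 0.78 -0.34  0.09] yaw 0.12
-0.06 [477. 114.] 2.15 delta [ 1.25 -0.49  0.09] yaw 0.2
0.01 [472. 117.] 2.08 delta [ 1.74 -0.6   0.09] yaw 0.27
0.09 [468. 120.] 2.01 delta [ 2.23 -0.68  0.09] yaw 0.34
0.16 [465. 123.] 1.94 delta [ 2.73 -0.73  0.09] yaw 0.41
0.23 [461. 127.] 1.87 delta [ 3.23 -0.73  0.09] yaw 0.48
0.3 [458. 130.] 1.79 delta [ 3.73 -0.7   0.09] yaw 0.55
```

play_rows([
  {"delta_pos": [0.31, -0.16, 0.1], "yaw": 0.05, "jaw": 0},
  {"delta_pos": [0.78, -0.34, 0.1], "yaw": 0.12, "jaw": 0},
  {"delta_pos": [1.25, -0.49, 0.1], "yaw": 0.2, "jaw": 0},
  {"delta_pos": [1.74, -0.6, 0.1], "yaw": 0.27, "jaw": 0},
  {"delta_pos": [2.23, -0.68, 0.1], "yaw": 0.34, "jaw": 0},
  {"delta_pos": [2.73, -0.73, 0.1], "yaw": 0.41, "jaw": 0},
  {"delta_pos": [3.23, -0.73, 0.1], "yaw": 0.48, "jaw": 0},
  {"delta_pos": [3.73, -0.7, 0.1], "yaw": 0.55, "jaw": 0},
])

```text
clock: 9.2
eef_pos: [458.1, 129.9, 183.0]
tcp_rot: [3.14, 0.001, 1.794]
contact_force: [3.4, -5.0, -1.6]
opening: -0.002
grasp_force: 2.5
```

```bash
cat >> h.py <<'E'
def look():
    vision.grab_frame("wrist"); 
    for t in("pail_lever_pivot","pail_lever_end","pail_lid_top"):
        for o in vision.landmark_of("wrist",t)[:1]: print(t,o["uv"],o["conf"],at_z("wrist",o["uv"],204 if "top" in t else 194).round(1))
E
python3 - <<'E'
from h import *
look(); s=r.sense(); print(s["eef_pos"],s["contact_force"])
rows(np.linspace(.35,.8,8),183)
E
```

```text
pail_lever_end [238.1, 247.2] 0.96 [431.  140.4 194. ]
[457.95548372 130.25742005 182.83654088] [ 1.79622387 -2.55132793  0.85152362]
0.35 [456. 133.] 1.74 delta [ 0.34 -0.15 -0.02] yaw 0.05
0.41 [453. 137.] 1.68 delta [ 0.76 -0.32 -0.02] yaw 0.12
0.48 [451. 141.] 1.62 delta [ 1.19 -0.45 -0.02] yaw 0.18
0.54 [449. 145.] 1.55 delta [ 1.63 -0.56 -0.02] yaw 0.25
0.61 [447. 149.] 1.49 delta [ 2.07 -0.64 -0.02] yaw 0.31
0.67 [446. 153.] 1.42 delta [ 2.51 -0.69 -0.02] yaw 0.38
0.74 [444. 157.] 1.36 delta [ 2.96 -0.72 -0.02] yaw 0.44
0.8 [443. 162.] 1.29 delta [ 3.41 -0.71 -0.02] yaw 0.5
```

play_rows([
  {"delta_pos": [0.34, -0.15, 0], "yaw": 0.05, "jaw": 0},
  {"delta_pos": [0.76, -0.32, 0], "yaw": 0.12, "jaw": 0},
  {"delta_pos": [1.19, -0.45, 0], "yaw": 0.18, "jaw": 0},
  {"delta_pos": [1.63, -0.56, 0], "yaw": 0.25, "jaw": 0},
  {"delta_pos": [2.07, -0.64, 0], "yaw": 0.31, "jaw": 0},
  {"delta_pos": [2.51, -0.69, 0], "yaw": 0.38, "jaw": 0},
  {"delta_pos": [2.96, -0.72, 0], "yaw": 0.44, "jaw": 0},
  {"delta_pos": [3.41, -0.71, 0], "yaw": 0.5, "jaw": 0},
])

```text
clock: 10.2
eef_pos: [443.3, 161.4, 182.7]
tcp_rot: [3.14, 0.001, 1.296]
contact_force: [1.6, -6.8, 2.1]
opening: 0.007
grasp_force: 2.9
```

```bash
python3 - <<'E'
from h import *
look(); s=r.sense(); print(s["eef_pos"],s["contact_force"])
for o in vision.landmark_of("top","pail_lid_top")[:1]: print(o)
rows(np.linspace(.85,1.3,8),183)
vision.grab_frame("top")
for o in vision.landmark_of("top","pail_lid_top")[:1]: print(o["uv"])
E
```

```text
pail_lever_pivot [430.7, 213.7] 0.64 [510.4 174.9 194. ]
pail_lever_end [239.4, 245.8] 0.8 [424.8 183.2 194. ]
[443.05380164 161.63020859 182.56941637] [ 1.828816   -4.48081364  1.69224708]
{'uv': [181.3, 188.3], 'conf': 0.82}
0.85 [443. 165.] 1.24 delta [ 0.35 -0.12 -0.05] yaw 0.05
0.91 [442. 170.] 1.18 delta [ 0.76 -0.29 -0.05] yaw 0.12
0.98 [442. 174.] 1.12 delta [ 1.19 -0.42 -0.05] yaw 0.18
1.04 [442. 179.] 1.05 delta [ 1.63 -0.53 -0.05] yaw 0.25
1.11 [443. 183.] 0.99 delta [ 2.07 -0.61 -0.05] yaw 0.31
1.17 [443. 188.] 0.92 delta [ 2.51 -0.67 -0.05] yaw 0.38
1.24 [444. 192.] 0.86 delta [ 2.96 -0.69 -0.05] yaw 0.44
1.3 [446. 196.] 0.79 delta [ 3.41 -0.68 -0.05] yaw 0.5
[180.8, 191.8]
```

play_rows([
  {"delta_pos": [0.35, -0.12, 0], "yaw": 0.05, "jaw": 0},
  {"delta_pos": [0.76, -0.29, 0], "yaw": 0.12, "jaw": 0},
  {"delta_pos": [1.19, -0.42, 0], "yaw": 0.18, "jaw": 0},
  {"delta_pos": [1.63, -0.53, 0], "yaw": 0.25, "jaw": 0},
  {"delta_pos": [2.07, -0.61, 0], "yaw": 0.31, "jaw": 0},
  {"delta_pos": [2.51, -0.67, 0], "yaw": 0.38, "jaw": 0},
  {"delta_pos": [2.96, -0.69, 0], "yaw": 0.44, "jaw": 0},
  {"delta_pos": [3.41, -0.68, 0], "yaw": 0.5, "jaw": 0},
])

```text
clock: 11.35
eef_pos: [444.9, 196.4, 182.1]
tcp_rot: [-3.141, 0.001, 0.795]
contact_force: [-0.6, -2.9, 1.2]
opening: -0.001
grasp_force: 1.5
```

```bash
python3 - <<'E'
from h import *
look(); s=r.sense(); print(s["eef_pos"],s["contact_force"])
rows(np.linspace(1.35,1.7,8),183)
E
```

```text
pail_lever_pivot [431.0, 214.1] 0.96 [510.  175.5 194. ]
pail_lever_end [245.5, 246.4] 0.64 [441.1 221.7 194. ]
[445.10377231 196.74098659 182.16557687] [-1.34005121 -1.175152   -0.06320177]
1.35 [447. 200.] 0.74 delta [ 0.33 -0.08 -0.08] yaw 0.05
1.4 [448. 203.] 0.69 delta [ 0.65 -0.21 -0.08] yaw 0.1
1.45 [450. 206.] 0.64 delta [ 0.98 -0.32 -0.08] yaw 0.15
1.5 [451. 209.] 0.59 delta [ 1.32 -0.42 -0.08] yaw 0.2
1.55 [453. 212.] 0.54 delta [ 1.66 -0.5  -0.08] yaw 0.25
1.6 [455. 215.] 0.49 delta [ 2.   -0.56 -0.08] yaw 0.3
1.65 [457. 218.] 0.44 delta [ 2.35 -0.61 -0.08] yaw 0.35
1.7 [459. 220.] 0.39 delta [ 2.7  -0.63 -0.08] yaw 0.4
```

play_rows([
  {"delta_pos": [0.33, -0.08, 0], "yaw": 0.05, "jaw": 0},
  {"delta_pos": [0.65, -0.21, 0], "yaw": 0.1, "jaw": 0},
  {"delta_pos": [0.98, -0.32, 0], "yaw": 0.15, "jaw": 0},
  {"delta_pos": [1.32, -0.42, 0], "yaw": 0.2, "jaw": 0},
  {"delta_pos": [1.66, -0.5, 0], "yaw": 0.25, "jaw": 0},
  {"delta_pos": [2.0, -0.56, 0], "yaw": 0.3, "jaw": 0},
  {"delta_pos": [2.35, -0.61, 0], "yaw": 0.35, "jaw": 0},
  {"delta_pos": [2.7, -0.63, 0], "yaw": 0.4, "jaw": 0},
])

```text
clock: 12.35
eef_pos: [459.8, 220.7, 182.3]
tcp_rot: [-3.141, -0.0, 0.397]
contact_force: [0.2, -0.6, -0.1]
opening: 0.003
grasp_force: 0.0
```

```bash
python3 - <<'E'
from h import *
look(); s=r.sense(); print(s["eef_pos"],s["contact_force"],s["tcp_rot"])
E
```

```text
pail_lever_pivot [432.1, 215.6] 0.67 [510.9 174.2 194. ]
pail_lever_end [238.9, 230.6] 0.8 [471.4 249.8 194. ]
[459.72608713 220.42197568 182.27138765] [ 0.79476335  0.32332081 -0.20597401] [-3.14127552e+00 -1.70597695e-05  3.99142008e-01]
```

No contact force now, so it has probably snapped. I'll back off along tool -x, rise and look.

play_rows([
  {"delta_pos": [-1, 0, 0], "yaw": 0, "jaw": 0},
  {"delta_pos": [-2, 0, 0], "yaw": 0, "jaw": 0},
  {"delta_pos": [-3, 0, -2], "yaw": 0, "jaw": 0},
  {"delta_pos": [-4, 0, -6], "yaw": 0, "jaw": 0},
  {"delta_pos": [-5, 0, -10], "yaw": 0, "jaw": 0},
  {"delta_pos": [-5, 0, -14], "yaw": 0, "jaw": 0},
  {"delta_pos": [-5, 0, -14], "yaw": 0, "jaw": 0},
  {"delta_pos": [-5, 0, -14], "yaw": 0, "jaw": 0},
])

```text
clock: 13.35
eef_pos: [413.3, 200.9, 322.9]
tcp_rot: [-3.141, -0.002, 0.397]
contact_force: [-0.2, 0.6, -0.6]
opening: -0.002
grasp_force: 0.0
```

```bash
python3 - <<'E'
from h import *
look(); s=r.sense(); print(s["eef_pos"],s["contact_force"])
p,d=vision.grab_frame("wrist"); cv2.imwrite("pics/w3.png",p[...,::-1])
P=cloud("wrist",d); m=(np.hypot(P[...,0]-601,P[...,1]-256)<85)&(P[...,2]>190)&(P[...,2]<225); print(np.median(P[m],0))
E
```

```text
pail_lever_pivot [362.8, 112.5] 0.72 [507.8 174.  194. ]
pail_lever_end [261.1, 108.3] 0.68 [478.2 252.7 194. ]
pail_lid_top [148.4, 99.3] 0.27 [450.5 337.1 204. ]
[412.83830432 200.6762521  320.88444403] [ 0.20674788  0.37247856 -0.6741015 ]
[546.91469101 232.43546742 203.65663846]
```

View pics/w3.png

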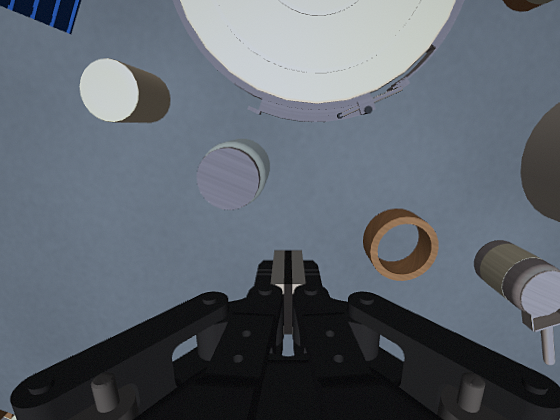

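The lever lies flat on the ring, from its pivot at (365,110) to its lip at (255,108). The lid reads 203.7 mm, so it is home, and everything else is where it was.

```bash
python3 -c "
from rig import r
print(r.sign_off())"
```

```text
the job is handed in; nothing more can be done
None
```

The pail is closed and the job is handed in: the lid is fully home, the ring lever has snapped flat, and nothing else was disturbed as far as the last picture shows; the judged result was not reported back.

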